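# Seat the weighing pan on its locating pin and tare the kitchen scale

## Task

The steel pan of the kitchen scale has been knocked off its locating pin and lies askew on the scale. Slide it across the scale, without lifting it away, until its middle hole sits over the pin and the pan drops flat onto the deck, roughly square to the scale. Then press the round tare key right down and let it come up again; leave the other things where they stand.

Things in the scene. Friction and masses are not known exactly. Their poses are not given: they have to be found in the camera images.
- scale: Grey kitchen scale, fixed to the worktop. Origin on the worktop directly below the pin; z up, x from the control side towards the back. Square deck 190x190 mm centred on the origin, its top 45 mm above the worktop. On the -x side a lower control ledge (66 mm deep, top 30 mm high) carries a blank dark display and the tare key.
- scale_pin (a point): Foot of the locating pin, at the middle of the deck's top face; axes as the scale. The upright steel pin is 12 mm in diameter and 10 mm high, its tip tapered to 7 mm. At the start it is hidden under the pan, which leans on its tip, tilted a few degrees, its hole 30 to 60 mm from the pin, mostly towards the scale's back.
- pan_mid (a point): Point on the axis of the weighing pan's hole, 20 mm above the pan's underside; z normal to the sheet (up), x along the side walls. The rolled rims' centre lines lie at y = -73.5 and +73.5 mm, 16.5 mm above this point (tops 21 mm above it). When the pan is seated this point is 20 mm above scale_pin.
- pan: Weighing pan, loose, steel, 0.24 to 0.39 kg; origin at the middle of its underside, axes as pan_mid. Square sheet 150x150 mm, 4 mm thick, with an 18 mm round hole in its middle. Along each of the two sides at y = -73.5 and +73.5 mm stands a wall 3 mm thick, 120 mm long, topped by a rolled rim 9 mm thick, 41 mm above the underside, that can be pinched from above.
- tare_key (a joint): Travel of the tare key in m: 0 up, 0.008 fully down against its stop. A spring returns it; about 5 N holds it fully down.
- tare_key_top (a point): Centre of the top of the tare key, a round dark key 32 mm across on the control ledge, to the +y side of the display. It is pressed straight down.
- mug: Bystander, to be left alone: plain mug, 84x123x91 mm. Origin under it or near its base.
- tin: Bystander, to be left alone: food tin, 76 mm across, 58 mm high. Origin under it or near its base.
- garlic: Bystander, to be left alone: garlic bulb, about 55 mm. Origin under it or near its base.

How it is judged:
By the outcome, as a careful person would: the job done as asked, in the order asked, and still so for the second after the job is handed in, with the robot touching nothing.
It also fails if it takes over 46 s, if anything falls off the work surface, if the arm or the gripper's body presses on something with over 40 N, if the wrist force passes 120 N, or if a joint passes its speed limit or range.

## Robot

A 6-joint arm with a two-finger parallel gripper is mounted at the origin on a cart in front of the work surface, level with it; the furniture and walls round the work are solid. World frame = base frame: x ahead of the robot, y to its left, z up, the work surface at z = 0. Lengths are in mm, angles in rad, forces in N, time in s.
With the tool pointing down it reaches from about 300 to 775 mm from the base axis. Payload 14.6 kg.
Tool frame: the origin (TCP) lies at the centre of the arm's flange, where the gripper is bolted on; the fingertips stand 199 mm ahead of it and the grasp point (between the pads) lies 180 mm ahead of it; z points along the fingers, y is the line along which they close (so a half turn about z gives the same grasp; the last joint's range is limited). The gripper opens to 94 mm and grips with 3 to 60 N. Pads are 16 mm wide; open, the fingers measure 119 mm over their backs; the gripper's body (75 mm by 177 mm) begins 78 mm behind the grasp point.
Start: joints at [1.238, 0.3, 1.521, -0, 1.321, -0.067], TCP at [144.473, 530.677, 404.646] pointing down, gripper open.
Joint ranges: [-3.03, 3.03], [-0.79, 2.21], [0.23, 2.52], [-1.04, 4.18], [0, 3.07], [-2.55, 2.55]. Speed limits (rad/s): [2.22, 2.22, 2.57, 3.14, 3.14, 3.14].

## Interface

Orientations are given as [roll, pitch, yaw] about the fixed x, y, z axes, in that order (R = Rz(yaw) Ry(pitch) Rx(roll)).
In Python, from cell import manip, optics, workorder gives the robot as it stands.
- The arm moves only by the tool step_arm, never from a script. Its argument "increments" is a list that holds one entry, the list of rows, each a list of 7 numbers: the turn, a rotation vector about the tool's x, y, z as a fraction of full scale, then the shift along the tool's x, y, z as a fraction of full scale, then the closure, from -1 (fully open) to 1 (shut). In form: [[[wx, wy, wz, tx, ty, tz, fingers], ...]]. A call has 1 to 5 rows; each row shifts and turns the commanded pose from where the row before left it, along the tool's axes as they then stand; what a row does not reach is not made up. Full scale, the value 1, is 40 mm for a shift and 45 degrees for a turn. A row lasts 1/10 s, in which the tool goes at most 50 mm and 8.59 degrees, less where a joint would pass 70% of its speed; a pose out of reach is approached as far as the arm can. A call with a number of a shift or a turn outside -1 to 1 is refused whole. A call with a gripper value outside its range is refused whole. The fingers move at their own pace and stop on an object; "newtons" is the grip in N (left out, the last holds). Time passes only in rows, so rows that do not move let the fingers close. It gives the time, the measured TCP pose, the force, the opening and the grip force at its end, in the units of the state.
- manip.read_state(): the state, without advancing time (a new reading comes with each control period).
- optics.camera(name): name is "scene" or "side" or "wrist"; returns a dict with "frame" (480x640x3 uint8, red, green, blue), "range_z" (480x640 float32, mm along the optical axis (not along the pixel's ray), 0 where there is no reading), "mtx" (3x3 intrinsics, pixels), "cam_to_world" (4x4, takes a point from camera to world coordinates). Camera axes: x right, y down, z forward; pixel columns grow to the right and rows downward; lengths in mm; the calibration is good to about 2 mm. A picture is of the moment at which its call begins.
- workorder.sign_off(): hands the job in; it is judged then, once.
The state is a dict: "clock": time; "joints": joint angles; "qd": joint speeds; "effort": joint torques, N m; "eef_pos": TCP position; "eef_rot": TCP orientation; "wrist_force": force on the tool from outside, world axes, zero at the start; "moment": the same for the moment, N m; "finger_gap": finger opening in mm; "finger_force": force on a finger pad.
Only numpy, scipy, OpenCV 4.12 (cv2) and the standard library are available. Lean on these libraries where they do the work, as an engineer would, in place of code of your own. Each camera call takes 0.05 s, during which the arm holds its last target. There are 200 camera calls.

## Working session

There is one attempt and no reset: what is moved stays moved. The work goes in short steps, Python scripts to look and compute and a tool call to move; the robot and the scene stay as the last step left them, time stands still between calls to the robot, and variables do not carry over. Pictures are saved under pics/ and viewed, at most 10 in all, crops included, and the job is handed in when it is done.

Besides the shell and the picture viewer there is one more tool, called by a JSON object that holds its "method" and its "body". step_arm: Moves the arm, as the interface text tells. Its arguments: {"type":"object","properties":{"increments":{"type":"array","items":{"type":"array","items":{"type":"array","items":{"type":"number"}}}},"newtons":{"type":"number"}},"required":["increments"]}

```bash
ls; mkdir -p pics
cat > h.py <<'E'
import numpy as np, cv2
from cell import manip, optics, workorder
def snap(n,f=None):
    c=optics.camera(n)
    if f: cv2.imwrite('pics/'+f,c['frame'][:,:,::-1])
    return c
def cloud(c):
    z=c['range_z']; v,u=np.mgrid[0:480,0:640]; K=c['mtx']
    p=np.stack([(u-K[0,2])/K[0,0]*z,(v-K[1,2])/K[1,1]*z,z,np.ones_like(z)],-1)
    P=(p@c['cam_to_world'].T)[...,:3]; P[z==0]=np.nan
    return P
E
python3 - <<'E'
from h import *
for n in ('scene','side','wrist'):
    c=snap(n,n+'0.png'); np.savez('/tmp/'+n+'0.npz',**c); print(n,c['cam_to_world'].round(2).tolist(),c['mtx'].round(0).tolist())
print(manip.read_state())
E
cd pics; python3 -c "
import cv2,numpy as np
a=[cv2.imread(n+'0.png') for n in('scene','side')]
cv2.imwrite('both.png',cv2.resize(np.vstack(a),(400,600)))"
```

```text
pics
scene [[0.56, -0.39, 0.73, -390.46], [-0.83, -0.24, 0.5, -682.19], [-0.02, -0.89, -0.46, 649.11], [0.0, 0.0, 0.0, 1.0]] [[563.0, 0.0, 325.0], [0.0, 563.0, 239.0], [0.0, 0.0, 1.0]]
side [[1.0, -0.03, 0.02, 471.21], [-0.03, -0.61, 0.79, -1184.13], [-0.01, -0.79, -0.62, 958.91], [0.0, 0.0, 0.0, 1.0]] [[615.0, 0.0, 305.0], [0.0, 615.0, 244.0], [0.0, 0.0, 1.0]]
wrist [[0.26, 0.93, 0.27, 66.26], [0.96, -0.25, -0.07, 553.18], [-0.0, 0.28, -0.96, 385.21], [0.0, 0.0, 0.0, 1.0]] [[394.0, 0.0, 316.0], [0.0, 394.0, 232.0], [0.0, 0.0, 1.0]]
{'clock': 0.15, 'joints': array([ 1.23838857e+00,  3.00348112e-01,  1.52139064e+00,  2.99878132e-05,
        1.32071154e+00, -6.66018480e-02]), 'qd': array([-0.00051868, -0.00443459, -0.0012997 , -0.00028598,  0.00018961,
       -0.00271099]), 'effort': array([-3.37508027e-03, -5.31961405e+01, -3.52833223e+01,  7.06911413e-02,
        2.35890748e-02,  1.62057717e-05]), 'eef_pos': array([144.47518114, 530.67122483, 404.23429105]), 'eef_rot': array([-3.14073886e+00, -8.60617524e-05,  2.87577927e+00]), 'wrist_force': array([-0.52653716,  0.1744759 ,  0.16790609]), 'moment': array([-0.02510155,  0.00917916,  0.0330761 ]), 'finger_force': 0.0, 'finger_gap': 93.95193201093834}
```

View pics/scene0.png

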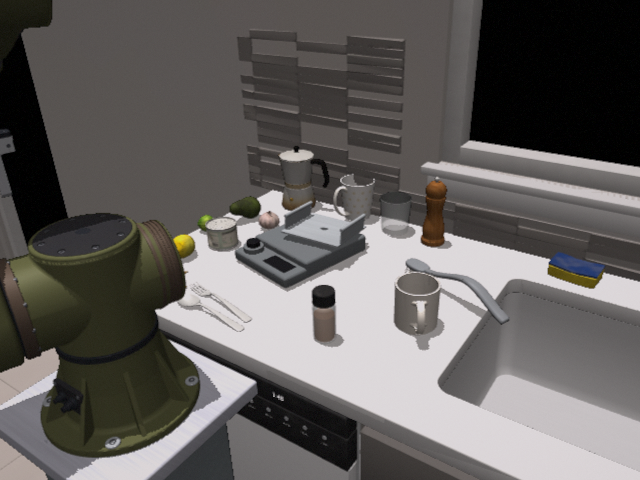

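View pics/side0.png

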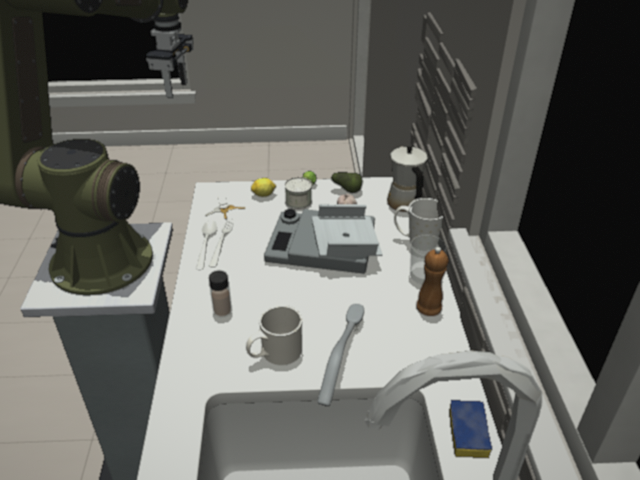

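The scene view shows the scale at about (300,245), the pan's rims at about (297,215) and (352,228), its hole at about (323,228) and the tare key at (254,243). In the side view the scale is at (320,240) and the hole at (346,234). Next I measure these with depth.

Run:
```python
from h import *
for n,(u0,u1,v0,v1) in (('scene',(225,380,195,285)),('side',(255,390,195,280))):
    c=dict(np.load(f'/tmp/{n}0.npz')); P=cloud(c)
    for (u,v) in ([(323,228),(254,241),(280,264),(297,215),(352,228)] if n=='scene' else [(346,235),(290,213),(283,241),(343,208),(347,254)]):
        print(n,u,v,P[v,u].round(1),c['frame'][v,u])
    Q=P[v0:v1,u0:u1].reshape(-1,3); 
    print(np.histogram(Q[:,2],bins=np.arange(0,120,5)))
    im=cv2.resize(c['frame'][v0:v1,u0:u1,::-1],None,fx=5,fy=5,interpolation=cv2.INTER_CUBIC); cv2.imwrite(f'pics/{n}crop.png',im)
    # top-down map
    m=(P[...,2]>15)&(P[...,2]<130)
    np.save(f'/tmp/{n}P.npy',P)
# rectified height map
H=np.zeros((500,500,3),np.uint8)
for n in('scene','side'):
    P=np.load(f'/tmp/{n}P.npy').reshape(-1,3); col=np.load(f'/tmp/{n}0.npz')['frame'].reshape(-1,3)
    c0=np.load('/tmp/scene0.npz')
    ok=np.isfinite(P[:,0]);P=P[ok]
    x=((P[:,0]-250)).astype(int);y=(P[:,1]+50).astype(int)
    k=(x>=0)&(x<500)&(y>=0)&(y<500)&(P[:,2]<140)&(P[:,2]>8)
    hsv=np.stack([np.clip(P[k,2]*1.8,0,179),np.full(k.sum(),255),np.full(k.sum(),255)],-1).astype(np.uint8)
    H[y[k],x[k]]=cv2.cvtColor(hsv[None],cv2.COLOR_HSV2BGR)[0]
H=cv2.dilate(H,np.ones((2,2)))
for i in range(0,500,50): cv2.putText(H,str(250+i),(i,10),0,.35,(255,255,255)); cv2.putText(H,str(i-50),(0,i),0,.35,(255,255,255))
cv2.imwrite('pics/H.png',H)
```

```text
scene 323 228 [603.5   9.2  51.6] [77 78 79]
scene 254 241 [464.3 106.8  51.9] [28 26 31]
scene 280 264 [442.6  15.7  29.1] [25 25 29]
scene 297 215 [591.4  76.4  74.6] [62 63 65]
scene 352 228 [606.5 -70.4  70.8] [64 64 65]
(array([ 484,  343,  407,  455,  551, 1203,  619,  559, 1609,  487,  745,
        732,  326,  147,  143,  119,  108,   92,   81,   14,    0,    0,
          0]), array([  0,   5,  10,  15,  20,  25,  30,  35,  40,  45,  50,  55,  60,
        65,  70,  75,  80,  85,  90,  95, 100, 105, 110, 115]))
side 346 235 [601.4  18.2  43.6] [74 78 76]
side 290 213 [465.1 104.   54.5] [38 38 40]
side 283 241 [445.9  18.   31.2] [36 37 38]
side 343 208 [597.6  75.2  85.1] [70 73 72]
side 347 254 [595.6 -71.2  55.9] [77 80 79]
(array([1176,  171,  213,  239,  255,  698,  519,  328, 1069,  602,  618,
        688,  418,  164,  161,  141,  159,  159,  109,   27,    0,    0,
          0]), array([  0,   5,  10,  15,  20,  25,  30,  35,  40,  45,  50,  55,  60,
        65,  70,  75,  80,  85,  90,  95, 100, 105, 110, 115]))
```

View pics/H.png

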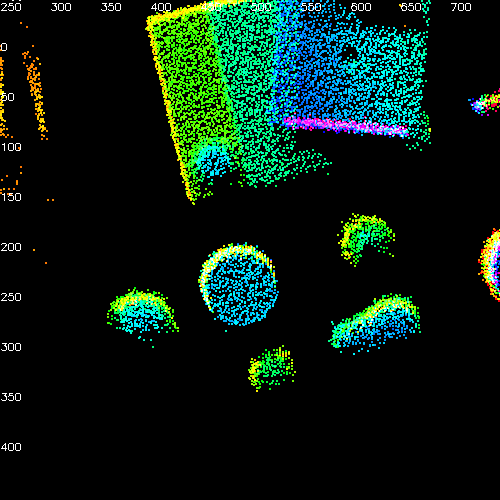

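View pics/scenecrop.png

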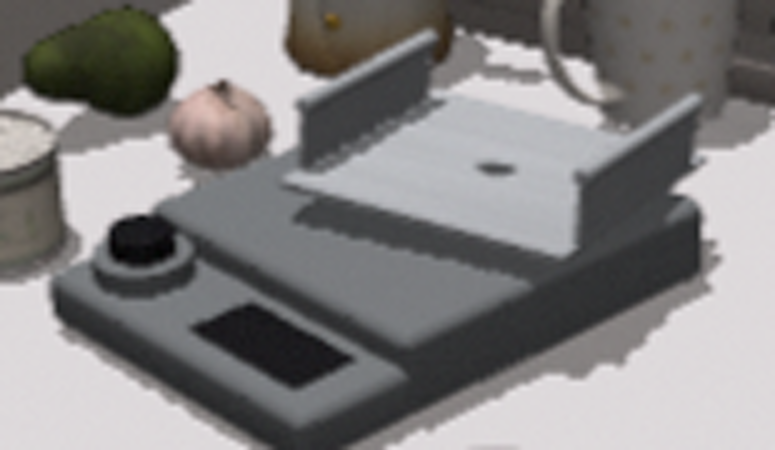

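The height map shows the scale yawed about -18°, the key at (463,107), the hole at about (600,10) and the +y rim from (530,72) to (655,85). The pan is turned about 23° from the scale. I now fit box models to the points.

```bash
cat > fit.py <<'E'
from h import *
from scipy.optimize import least_squares
from scipy.spatial.transform import Rotation as R
def sdb(p,c,h):
    q=np.abs(p-c)-h
    return np.linalg.norm(np.maximum(q,0),axis=1)+np.minimum(q.max(1),0)
def scale_d(p):
    return np.minimum(sdb(p,[0,0,22.5],[95,95,22.5]),sdb(p,[-128,0,15],[33.,95,15]))
def pan_d(p):
    d=sdb(p,[0,0,2],[75,75,2])
    for s in(-1,1):
        d=np.minimum(d,sdb(p,[0,s*73.5,20],[60,1.5,18])); q=p-[0,s*73.5,36.5]; ax=np.maximum(np.abs(q[:,0])-60,0)
        d=np.minimum(d,np.hypot(np.hypot(q[:,1],q[:,2])-0,ax)-4.5)
    hole=np.hypot(p[:,0],p[:,1])<9
    return d
def fit_scale(Q,x0):
    T=lambda x:R.from_euler('z',x[2]).inv().apply(Q-[x[0],x[1],x[3]])
    D=lambda x:scale_d(T(x))
    x=np.array(x0,float)
    for tol in (30,12,6,6):
        p=T(x); k=(np.abs(D(x))<tol)
        # leave out the key, display surroundings and the pan (above deck)
        k&=~(np.hypot(p[:,0]+128,p[:,1]-60)<30)&(p[:,2]>4)&(p[:,2]<48)
        S=Q[k]; x=least_squares(lambda y:scale_d(R.from_euler('z',y[2]).inv().apply(S-[y[0],y[1],y[3]])),x,loss='soft_l1',f_scale=1.5).x
    return x,k.sum(),np.median(np.abs(D(x)[k]))
def fit_pan(Q,x0,tols=(20,10,5,4)):
    T=lambda x,S:R.from_euler('ZYX',x[3:]).inv().apply(S-x[:3])
    x=np.array(x0,float)
    for tol in tols:
        k=np.abs(pan_d(T(x,Q)))<tol; S=Q[k]
        x=least_squares(lambda y:pan_d(T(y,S)),x,loss='soft_l1',f_scale=1.5,x_scale=[1,1,1,.02,.02,.02]).x
    return x,k.sum(),np.median(np.abs(pan_d(T(x,S))))
E
python3 - <<'E'
from fit import *
Ps=[np.load(f'/tmp/{n}P.npy').reshape(-1,3) for n in('scene','side')]
for tag,P in(('scene',Ps[0]),('side',Ps[1]),('both',np.vstack(Ps))):
    P=P[np.isfinite(P[:,0])]; Q=P[(np.hypot(P[:,0]-540,P[:,1]-20)<230)&(P[:,2]>4)&(P[:,2]<130)]
    x,n,e=fit_scale(Q,[560,15,-.315,0]); print(tag,'scale',x.round(3),n,e.round(2))
    up=Q
    x2,n,e=fit_pan(R.identity().apply(up[up[:,2]>47.5]),[600,10,50,.09,0,0]); print('pan',x2.round(3),n,e.round(2))
    r=R.from_euler('z',x[2]); k=r.inv().apply(x2[:3]-[x[0],x[1],0]); print('pan in scale',k.round(1), np.degrees(x2[3]-x[2]).round(1))
    p=r.inv().apply(Q-[x[0],x[1],0]); kk=(p[:,0]<-100)&(p[:,1]>20)&(p[:,2]>43); 
    t=Q[kk]; print('key',np.median(t,0).round(1),(t.max(0)/2+t.min(0)/2).round(1),np.percentile(t[:,2],[50,90]).round(1),kk.sum())
E
```

```text
scene scale [ 5.74689e+02  2.54130e+01 -2.32000e-01 -1.81400e+00] 3818 1.08
pan [5.97774e+02 4.12500e+00 5.34510e+01 8.30000e-02 9.60000e-02 2.90000e-02] 1973 0.81
pan in scale [ 27.4 -15.4  53.5] 18.1
key [472.7 208.4  51.7] [484.4 171.2  50.2] [51.7 54.4] 387
side scale [ 5.69726e+02  2.68210e+01 -2.33000e-01 -1.37600e+00] 2976 1.48
pan [6.00071e+02 3.62100e+00 5.21660e+01 8.80000e-02 9.20000e-02 3.60000e-02] 2741 0.98
pan in scale [ 34.9 -15.6  52.2] 18.4
key [477.1 206.3  52.1] [480.3 168.3  51.2] [52.1 55.9] 344
both scale [ 5.74284e+02  2.56120e+01 -2.33000e-01 -1.65500e+00] 6775 1.26
pan [5.98522e+02 3.86200e+00 5.17750e+01 8.60000e-02 7.60000e-02 4.00000e-02] 4722 0.98
pan in scale [ 28.6 -15.6  51.8] 18.3
key [475.2 207.8  51.9] [483.1 168.3  51.2] [51.9 55.4] 749
```

{"method": "step_arm", "body": {"increments": [[[0,0,0,-0.8,-0.9,0,-1],[0,0,0,-0.8,-0.9,0,-1],[0,0,0,-0.8,-0.9,0,-1],[0,0,0,-0.8,-0.9,0,-1],[0,0,0,-0.8,-0.9,0,-1]]]}}

```text
clock: 0.65
eef_pos: [251.8, 313.2, 404.5]
eef_rot: [-3.142, 0.0, 2.876]
wrist_force: [0.7, -0.1, 1.1]
finger_gap: 94.3
finger_force: 0.0
```

{"method": "step_arm", "body": {"increments": [[[0,0,0,-0.8,-0.9,0,-1],[0,0,0,-0.8,-0.9,0,-1],[0,0,0,-0.8,-0.9,0,-1],[0,0,0,-0.8,-0.9,0,-1],[0,0,0,-0.8,-0.9,0,-1]]]}}

```text
clock: 1.15
eef_pos: [358.9, 97.3, 404.8]
eef_rot: [3.141, 0.001, 2.876]
wrist_force: [1.3, 1.2, 0.1]
finger_gap: 94.0
finger_force: 0.0
```

{"method": "step_arm", "body": {"increments": [[[0,0,0,-0.8,-0.9,0,-1],[0,0,0,-0.8,-0.9,0,-1],[0,0,0,-0.8,-0.9,0,-1],[0,0,0,-0.8,-0.9,0,-1],[0,0,0,0,0,0,-1]]]}}

```text
clock: 1.65
eef_pos: [445.6, -77.1, 404.1]
eef_rot: [-3.141, -0.001, 2.872]
wrist_force: [0.1, 0.5, -0.2]
finger_gap: 94.3
finger_force: 0.0
```

Run:
```python
from fit import *
c=snap('wrist','w1.png'); np.savez('/tmp/w1.npz',**c)
P=cloud(c)
np.save('/tmp/w1P.npy',P)
P=P.reshape(-1,3);P=P[np.isfinite(P[:,0])]; Q=P[(np.hypot(P[:,0]-540,P[:,1]-20)<190)&(P[:,2]>4)&(P[:,2]<130)][::5]
x,n,e=fit_scale(Q,[567,20,-.28,0]); print('scale',x.round(3),n,e.round(2))
x2,n,e=fit_pan(Q[Q[:,2]>47.5],[600,4,50,.09,.08,.03]); print('pan',x2.round(3),n,e.round(2))
r=R.from_euler('z',x[2]); print(r.inv().apply(x2[:3]-[x[0],x[1],0]).round(1))
```

```text
scale [ 5.72553e+02  2.83650e+01 -2.33000e-01  1.01000e+00] 5278 0.63
pan [6.00518e+02 4.39700e+00 5.35580e+01 9.00000e-02 1.47000e-01 3.40000e-02] 2706 0.88
[ 32.7 -16.9  53.6]
```

View pics/w1.png

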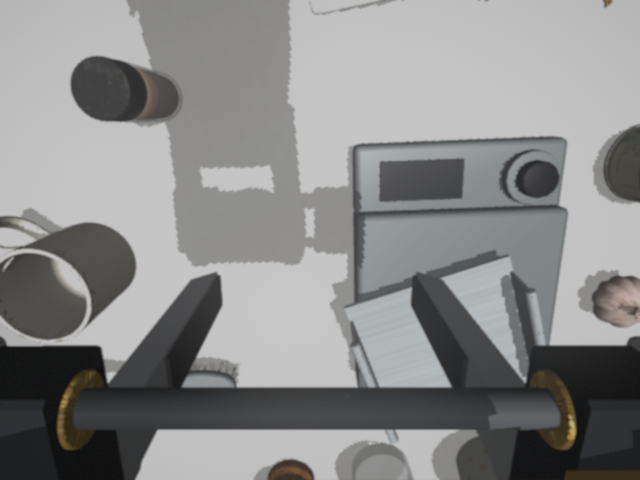

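The wrist view shows the scale nearly square to the image, with ledge corners at (355,145) and (566,138), deck front corners at (357,212) and (566,208), and the key centre at (537,180). The pan is partly behind the fingers. I cross-check the scale pose with pixel rays.

Run:
```python
from fit import *
c=dict(np.load('/tmp/w1.npz'));P=np.load('/tmp/w1P.npy');K=c['mtx'];M=c['cam_to_world']
def ray(u,v,z):
    d=M[:3,:3]@[(u-K[0,2])/K[0,0],(v-K[1,2])/K[1,1],1]; return M[:3,3]+d*(z-M[2,3])/d[2]
r=R.from_euler('z',-.233)
for s in([572.5,28.4,0],):
  for u,v,z in((355,146,30),(566,139,30),(357,211,45),(567,208,45)): print(u,v,r.inv().apply(ray(u,v,z)-s).round(1))
w=P[155:205,510:566].reshape(-1,3); print(np.histogram(w[:,2],bins=np.arange(20,60,2)))
t=w[w[:,2]>46]; print('key',np.nanmean(t,0),(np.nanmax(t,0)+np.nanmin(t,0))/2,np.ptp(t,0),r.inv().apply(t.mean(0)-s))
for n in('scene','side'):
    p=np.load(f'/tmp/{n}P.npy').reshape(-1,3); k=(np.hypot(p[:,0]-464,p[:,1]-106)<30)&(p[:,2]>47); print(n,k.sum(),p[k].mean(0),p[k].max(0)/2+p[k].min(0)/2, np.median(p[k],0))
a=R.from_euler('ZYX',[.088,.09,.035])
for s in(-1,1): print('rim top',([600,4,53]+a.apply([0,s*73.5,41])).round(1))
```

```text
355 146 [-155.4  -94.7   30. ]
566 139 [-154.4   90.5   30. ]
357 211 [-100.   -94.9   45. ]
567 208 [-95.7  90.4  45. ]
(array([  0,   0,   0,   1, 103, 287,  29,  13,  13,  14, 135, 697, 106,
        39,  54,  52, 186, 833,  64]), array([20, 22, 24, 26, 28, 30, 32, 34, 36, 38, 40, 42, 44, 46, 48, 50, 52,
       54, 56, 58]))
key [464.85488136 112.45009302  54.10505028] [465.77738476 113.86541233  51.5641098 ] [30.77115704 31.42190633 10.85168812] [-124.14329679   56.92391033   54.10505028]
scene 90 [460.91479412 109.54409511  51.11505469] [463.41127065 112.38908485  51.33591941] [460.34193228 109.51517759  51.48250045]
side 82 [464.24882614 108.80070222  51.79466954] [463.82663144 109.50754164  51.7799689 ] [464.87768923 108.82347273  51.98853825]
rim top [610.  -70.3  91.2]
rim top [597.6  76.1  96.4]
```

Run:
```python
from fit import *
for n in('scene','side'):
    p=np.load(f'/tmp/{n}P.npy').reshape(-1,3); k=(p[:,0]>540)&(p[:,0]<720)&(p[:,1]>-220)&(p[:,1]<180)&(p[:,2]>100)&(p[:,2]<330)
    print(n,k.sum(),p[k].min(0) if k.any() else'',p[k].max(0) if k.any() else '')
    k=(p[:,0]>640)&(p[:,0]<850)&(p[:,1]>-250)&(p[:,1]<250)&(p[:,2]>100)&(p[:,2]<400); print(p[k][::40].round(0).tolist())
```

```text
scene 0  
[[840.0, 245.0, 399.0], [843.0, 209.0, 396.0], [840.0, 184.0, 396.0], [838.0, 183.0, 394.0], [841.0, 227.0, 387.0], [840.0, 102.0, 397.0], [841.0, 139.0, 391.0], [837.0, 198.0, 385.0], [829.0, 71.0, 396.0], [841.0, 170.0, 384.0], [825.0, 41.0, 397.0], [835.0, 178.0, 382.0], [827.0, 53.0, 393.0], [843.0, 226.0, 374.0], [842.0, 100.0, 385.0], [823.0, -24.0, 398.0], [843.0, 187.0, 375.0], [829.0, 57.0, 388.0], [834.0, -50.0, 396.0], [831.0, 195.0, 374.0], [827.0, 71.0, 385.0], [829.0, -39.0, 394.0], [828.0, 242.0, 368.0], [838.0, 122.0, 376.0], [831.0, 2.0, 387.0], [839.0, -100.0, 395.0], [832.0, 199.0, 368.0], [826.0, 73.0, 380.0], [829.0, -37.0, 389.0], [835.0, -136.0, 396.0], [826.0, 176.0, 368.0], [830.0, 58.0, 378.0], [825.0, -55.0, 389.0], [841.0, -149.0, 394.0], [830.0, 151.0, 367.0], [825.0, 29.0, 379.0], [841.0, -71.0, 385.0], [844.0, -169.0, 393.0], [831.0, 127.0, 367.0], [827.0, 8.0, 378.0], [841.0, -91.0, 385.0], [831.0, 231.0, 355.0], [833.0, 107.0, 366.0], [831.0, -9.0, 377.0], [841.0, -109.0, 384.0], [829.0, 204.0, 355.0], [831.0, 82.0, 366.0], [824.0, -35.0, 37
[... 14644 characters left out ...]
.0], [849.0, -183.0, 173.0], [826.0, -191.0, 175.0], [804.0, -190.0, 170.0], [831.0, -198.0, 173.0], [807.0, -204.0, 173.0], [824.0, -209.0, 174.0], [839.0, -214.0, 174.0], [756.0, -190.0, 153.0], [754.0, -191.0, 152.0], [753.0, -189.0, 148.0], [844.0, -226.0, 174.0], [834.0, -228.0, 173.0], [823.0, -231.0, 173.0], [806.0, -235.0, 175.0], [777.0, -212.0, 154.0], [753.0, -214.0, 154.0], [846.0, -243.0, 174.0], [827.0, -246.0, 175.0], [806.0, -245.0, 172.0], [785.0, -217.0, 148.0], [746.0, -210.0, 138.0], [772.0, -221.0, 143.0], [754.0, -220.0, 138.0], [787.0, -215.0, 130.0], [772.0, -225.0, 134.0], [763.0, -215.0, 120.0], [757.0, -218.0, 117.0], [753.0, -219.0, 112.0], [762.0, -220.0, 107.0]]
```

{"method": "step_arm", "body": {"increments": [[[0,0,-0.15,0,0,0,-1],[0,0,-0.15,0,0,0,-1],[0,0,-0.15,0,0,0,-1],[0,0,0,-1,-0.05,0.6,-1],[0,0,0,-1,-0.05,0.6,-1]]]}}

```text
clock: 2.2
eef_pos: [524.9, -69.0, 357.2]
eef_rot: [-3.141, 0.003, -3.053]
wrist_force: [0.7, 0.4, 0.6]
finger_gap: 93.8
finger_force: 0.0
```

{"method": "step_arm", "body": {"increments": [[[0,0,0,-1,-0.05,0.6,-1],[0,0,0,-1,-0.05,0.6,-1],[0,0,0,-0.1,0,0,-1],[0,0,0,0,0,0,-1]]]}}

```text
clock: 2.6
eef_pos: [608.5, -65.7, 307.9]
eef_rot: [3.141, -0.002, -3.053]
wrist_force: [0.0, -0.3, 1.3]
finger_gap: 93.8
finger_force: 0.0
```

Run:
```python
from fit import *
c=snap('wrist','w2.png')
P=cloud(c)
M=c['cam_to_world'];q=manip.read_state();print(q['eef_pos'],q['eef_rot'],M[:3,3])
P=P.reshape(-1,3);P=P[np.isfinite(P[:,0])]; Q=P[(np.hypot(P[:,0]-600,P[:,1]-4)<130)&(P[:,2]>4)&(P[:,2]<105)][::3]
Q=Q[Q[:,2]>50]
x2,n,e=fit_pan(Q,[600,4,53,.09,.09,.03]); print('pan',x2.round(3),n,e.round(2))
a=R.from_euler('ZYX',x2[3:])
print((x2[:3]+a.apply([0,-73.5,36.5])).round(1))
```

```text
[607.92573802 -66.05170757 309.24538569] [-3.14157190e+00  8.93571502e-05 -3.05294212e+00] [527.66899435 -71.97240515 289.05136092]
pan [6.01549e+02 7.08000e+00 5.24350e+01 8.90000e-02 1.02000e-01 3.40000e-02] 18991 0.39
[611.6 -67.   86.2]
```

View pics/w2.png

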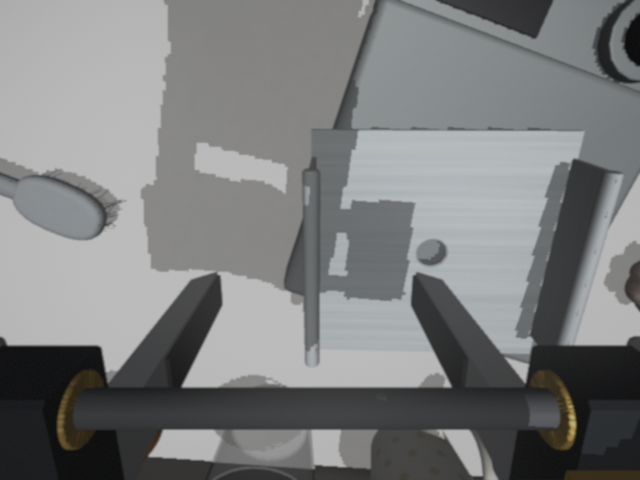

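The wrist view shows the -y rim centred between the fingers at column 312 and the hole at (431,251). The pan fit is good to 0.4 mm. I lower onto the rim and pinch it.

{"method": "step_arm", "body": {"increments": [[[0,0,0,-0.06,0,0.55,-1],[0,0,0,0,-0.02,0.5,-1],[0,0,0,0,0,0,1],[0,0,0,0,0,0,1],[0,0,0,0,0,0,1]]], "newtons": 25}}

```text
clock: 3.15
eef_pos: [610.8, -67.5, 268.9]
eef_rot: [-3.141, 0.003, -3.054]
wrist_force: [-0.2, 0.4, 0.2]
finger_gap: 73.5
finger_force: 0.0
```

{"method": "step_arm", "body": {"increments": [[[0,0,0,0,0,0,1],[0,0,0,0,0,0,1],[0,0,0,0,0,0,1]]]}}

```text
clock: 3.45
eef_pos: [610.9, -67.5, 267.1]
eef_rot: [-3.141, 0.001, -3.054]
wrist_force: [0.2, -0.8, -0.3]
finger_gap: 49.7
finger_force: 0.0
```

{"method": "step_arm", "body": {"increments": [[[0,0,0,0,0,0,1],[0,0,0,0,0,0,1],[0,0,0,0,0,0,1],[0,0,0,0,0,0,1],[0,0,0,0,0,0,1]]]}}

```text
clock: 3.95
eef_pos: [610.9, -67.5, 266.6]
eef_rot: [-3.142, -0.0, -3.054]
wrist_force: [0.3, -2.5, 0.9]
finger_gap: 9.4
finger_force: 1.1
```

{"method": "step_arm", "body": {"increments": [[[0,0,0,0,0,0,1],[0,0,0,0,0,0,1],[0,0,0,0,0,0,1]]]}}

```text
clock: 4.25
eef_pos: [610.9, -67.5, 266.6]
eef_rot: [-3.142, -0.0, -3.054]
wrist_force: [-0.1, -0.5, 0.4]
finger_gap: 8.1
finger_force: 25.0
```

```bash
cat > look.py <<'E'
from fit import *
import sys
c=snap('wrist',sys.argv[1]); P=cloud(c).reshape(-1,3);P=P[np.isfinite(P[:,0])]
x0=[float(v) for v in sys.argv[2:]]
Q=P[(np.hypot(P[:,0]-x0[0],P[:,1]-x0[1])<125)&(P[:,2]>46)&(P[:,2]<88)]
x,n,e=fit_pan(Q[::3],x0,(8,5,3,3)); q=manip.read_state()
s=np.array([572.2,27.2]); sy=-.233
print('pan',x.round(3),n,e.round(2)); print('in scale',(R.from_euler('z',sy).inv().apply([*(x[:2]-s),x[2]])).round(1),'dyaw',np.degrees(x[3]-sy).round(1))
a=R.from_euler('ZYX',x[3:]); g=x[:3]+a.apply([0,-73.5,36.5]); print('rim mid',g.round(1),'tcp',q['eef_pos'].round(1),q['eef_rot'].round(3),q['wrist_force'].round(1),q['finger_gap'].round(1))
E
python3 look.py w3.png 601.5 7 52.4 .089 .1 .034
```

```text
pan [6.01593e+02 7.67700e+00 5.24400e+01 8.70000e-02 1.02000e-01 3.40000e-02] 24585 0.39
in scale [ 33.1 -12.2  52.4] dyaw 18.4Traceback (most recent call last):
  File "look.py", line 9, in <module>
    a=R.from_euler('ZYX',x[3:]); g=x[:3]+a.apply([0,-73.5,36.5]); print('rim mid',g.round(1),'tcp',q['eef_pos'].round(1),q['eef_rot'].round(3),q['wrist_force'].round(1),q['finger_gap'].round(1))
                                                                                                                                                                         ^^^^^^^^^^^^^^^^^^^^^
AttributeError: 'float' object has no attribute 'round'
```

{"method": "step_arm", "body": {"increments": [[[0,0,0.041,0.127,0.07,0,1],[0,0,0.041,0.129,0.065,0,1],[0,0,0.041,0.131,0.061,0,1],[0,0,0.041,0.132,0.056,0,1],[0,0,0.041,0.134,0.051,0,1]]]}}

```text
clock: 4.8
eef_pos: [584.5, -56.1, 267.2]
eef_rot: [-3.141, 0.002, 3.067]
wrist_force: [2.9, -1.9, 1.7]
finger_gap: 8.2
finger_force: 25.1
```

```bash
sed -i "s/q\['finger_gap'\].round(1)/q['finger_gap']/" look.py; python3 look.py w4.png 587 17 53 -.07 .11 .034
```

```text
pan [ 5.90039e+02  1.69150e+01  5.63030e+01 -9.50000e-02  3.20000e-02
  4.90000e-02] 23851 0.76
in scale [19.7 -5.9 56.3] dyaw 7.9
rim mid [583.9 -58.1  89.1] tcp [584.  -55.8 267.2] [-3.141e+00  1.000e-03  3.065e+00] [ 0.1 -1.4  2.7] 8.101569860552125
```

{"method": "step_arm", "body": {"increments": [[[0,0,0.035,0.136,0.046,0,1],[0,0,0.035,0.138,0.041,0,1],[0,0,0.035,0.139,0.036,0,1],[0,0,0.035,0.141,0.031,0,1],[0,0,0.035,0.143,0.027,0,1]]]}}

```text
clock: 5.35
eef_pos: [557.1, -44.9, 266.4]
eef_rot: [3.142, -0.001, 2.929]
wrist_force: [0.1, -2.7, -0.5]
finger_gap: 8.0
finger_force: 25.0
```

```bash
python3 look.py w5.png 573 27 54 -.233 .03 .04
```

```text
pan [ 5.66589e+02  2.77450e+01  4.97410e+01 -2.04000e-01 -2.00000e-03
 -6.40000e-02] 24588 0.75
in scale [-5.6 -0.8 49.7] dyaw 1.6
rim mid [552.1 -41.8  90.9] tcp [556.5 -44.6 266.1] [ 3.142e+00 -2.000e-03  2.927e+00] [-1.1 -0.1 -0.1] 7.834123996854923
```

View pics/w5.png

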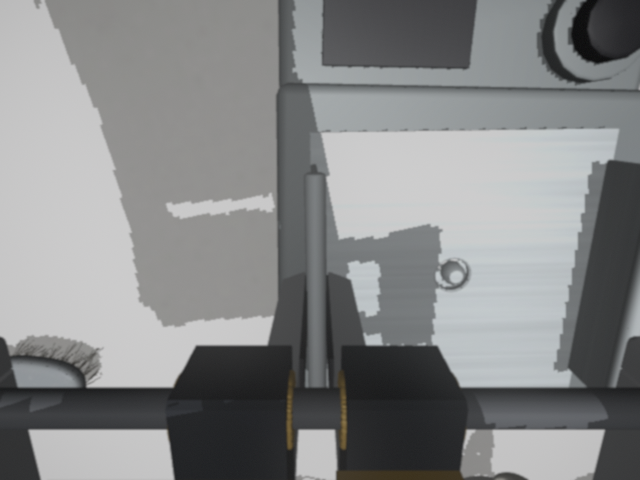

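The wrist view shows the pin inside the hole at (454,273), with the -y side held up by about 4.7 mm. I lower the pan gently and then open.

{"method": "step_arm", "body": {"increments": [[[0,0,0,0,0,0.06,1],[0,0,0,0,0,0.06,1],[0,0,0,0,0,0.05,1],[0,0,0,0,0,0,1]]]}}

```text
clock: 5.8
eef_pos: [558.1, -45.3, 261.7]
eef_rot: [3.142, 0.002, 2.931]
wrist_force: [-6.6, 1.4, 22.1]
finger_gap: 7.9
finger_force: 25.0
```

```bash
python3 look.py w6.png 570 27 46 -.22 0 0
```

```text
pan [ 5.62451e+02  3.00690e+01  4.60030e+01 -2.04000e-01  2.00000e-03
  0.00000e+00] 27113 0.41
in scale [-10.1   0.5  46. ] dyaw 1.7
rim mid [547.6 -41.9  82.5] tcp [558.1 -45.3 261.7] [3.142e+00 2.000e-03 2.931e+00] [-6.7 -0.2 21.5] 7.893465744251682
```

{"method": "step_arm", "body": {"increments": [[[0,0,0,0,0,0,-0.5],[0,0,0,0,0,0,-0.5],[0,0,0,0,0,0,-0.5],[0,0,0,0,0,0,-0.5],[0,0,0,0,0,0,-0.5]]]}}

```text
clock: 6.35
eef_pos: [557.7, -45.2, 259.6]
eef_rot: [-3.142, -0.0, 2.931]
wrist_force: [0.1, -0.3, 0.7]
finger_gap: 45.0
finger_force: 0.0
```

{"method": "step_arm", "body": {"increments": [[[0,0,0,0,0,-0.5,-0.5],[0,0,0,0,0,-1,-0.5],[0,0,0,0,0,-1,-0.5],[0,0,0,0,0,0,1],[0,0,0,0,0,0,1]]]}}

```text
clock: 6.85
eef_pos: [557.6, -45.2, 360.2]
eef_rot: [3.142, 0.001, 2.931]
wrist_force: [-0.8, -0.2, -0.8]
finger_gap: 57.8
finger_force: 0.0
```

```bash
python3 look.py w7.png 570 27 46 -.22 0 0
python3 - <<'E'
from fit import *
c=snap('wrist'); P=cloud(c); np.savez('/tmp/w8.npz',**c)
im=c['frame'].copy(); Q=P.reshape(-1,3);Q=Q[np.isfinite(Q[:,0])]
x,n,e=fit_scale(Q[(np.hypot(Q[:,0]-540,Q[:,1]-20)<190)&(Q[:,2]<46.5)][::5],[572.5,27,-.233,0]);print(x.round(3),n,e)
r=R.from_euler('z',-.233)
k=(np.hypot(Q[:,0]-465,Q[:,1]-112)<30)&(Q[:,2]>49); t=Q[k]; print('key',k.sum(),t.mean(0).round(1),((t.max(0)+t.min(0))/2).round(1),np.ptp(t,0).round(1),np.median(t[:,2]))
E
```

```text
pan [ 5.68204e+02  2.89500e+01  4.59860e+01 -2.02000e-01  1.00000e-03
 -0.00000e+00] 14043 0.44
in scale [-4.3  0.8 46. ] dyaw 1.8
rim mid [553.5 -43.1  82.5] tcp [557.5 -45.2 359.1] [-3.142e+00 -1.000e-03  2.931e+00] [-0.1 -0.1 -1. ] 53.743222888640716
[ 5.73132e+02  2.91650e+01 -2.35000e-01  1.06400e+00] 5864 0.647865476001158
key 1968 [466.2 113.   54.6] [466.2 114.1  53.5] [31.1 31.8  9. ] 54.828344079979075
```

View pics/w7.png

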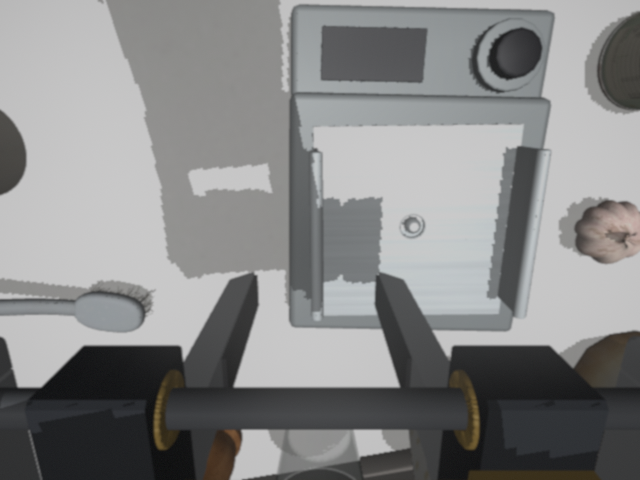

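The pan is flat with the pin centred in its hole at (412,226), and it is square to about 2°. The key centre is at (515,53). I move above the key with the fingers closed.

{"method": "step_arm", "body": {"increments": [[[0,0,0,0.77,0.84,0,1],[0,0,0,0.77,0.84,0,1],[0,0,0,0.77,0.84,0,1],[0,0,0,0.77,0.84,0,1],[0,0,0,0,0,0.8,1]]]}}

```text
clock: 7.45
eef_pos: [463.8, 115.3, 329.4]
eef_rot: [3.14, 0.004, 2.935]
wrist_force: [0.7, -0.6, -0.4]
finger_gap: 10.2
finger_force: 0.0
```

{"method": "step_arm", "body": {"increments": [[[0,0,0,0,0,0.8,1],[0,0,0,0,0,0.5,1],[0,0,0,0,0,0,1],[0,0,0,0,0,0,1]]]}}

```text
clock: 7.85
eef_pos: [465.4, 111.9, 275.7]
eef_rot: [-3.141, -0.001, 2.931]
wrist_force: [0.8, -0.4, -0.3]
finger_gap: 0.6
finger_force: 0.0
```

Lower to just short of the key, then press.

{"method": "step_arm", "body": {"increments": [[[0,0,0,0,0,0.25,1],[0,0,0,0,0,0.25,1],[0,0,0,0,0,0.1,1],[0,0,0,0,0,0.1,1],[0,0,0,0,0,0,1]]]}}

```text
clock: 8.35
eef_pos: [465.3, 111.9, 247.6]
eef_rot: [-3.141, -0.0, 2.931]
wrist_force: [-2.1, -0.6, 3.4]
finger_gap: 0.4
finger_force: 1.9
```

{"method": "step_arm", "body": {"increments": [[[0,0,0,0,0,0.04,1],[0,0,0,0,0,0,1],[0,0,0,0,0,0,1]]]}}

```text
clock: 8.65
eef_pos: [465.3, 112.0, 246.4]
eef_rot: [-3.141, 0.0, 2.931]
wrist_force: [-2.8, -1.2, 4.4]
finger_gap: 1.0
finger_force: 2.2
```

{"method": "step_arm", "body": {"increments": [[[0,0,0,0,0,0.04,1],[0,0,0,0,0,0,1],[0,0,0,0,0,0,1]]]}}

```text
clock: 8.95
eef_pos: [465.4, 112.0, 245.3]
eef_rot: [3.141, 0.0, 2.931]
wrist_force: [-5.9, -1.5, 14.5]
finger_gap: 0.6
finger_force: 6.9
```

{"method": "step_arm", "body": {"increments": [[[0,0,0,0,0,0.02,1],[0,0,0,0,0,0,1],[0,0,0,0,0,0,1]]]}}

```text
clock: 9.25
eef_pos: [465.4, 112.0, 245.1]
eef_rot: [3.141, 0.001, 2.931]
wrist_force: [-10.2, -3.6, 23.1]
finger_gap: 0.3
finger_force: 11.6
```

{"method": "step_arm", "body": {"increments": [[[0,0,0,0,0,-0.2,1],[0,0,0,0,0,-0.5,1],[0,0,0,0,0,-1,1],[0,0,0,0,0,-1,1],[0,0,0,0,0,-1,1]]]}}

```text
clock: 9.75
eef_pos: [465.2, 112.0, 393.3]
eef_rot: [3.141, 0.0, 2.931]
wrist_force: [-0.3, 0.9, -1.4]
finger_gap: 0.6
finger_force: 0.0
```

{"method": "step_arm", "body": {"increments": [[[0,0,0,0.8,0,0,1],[0,0,0,0.8,0,0,1],[0,0,0,0,0,0,1],[0,0,0,0,0,0,1]]]}}

```text
clock: 10.15
eef_pos: [402.8, 125.5, 392.2]
eef_rot: [3.141, 0.001, 2.931]
wrist_force: [0.1, -0.2, -0.4]
finger_gap: 0.6
finger_force: 0.0
```

Run:
```python
from fit import *
c=snap('wrist','w9.png'); Q=cloud(c).reshape(-1,3);Q=Q[np.isfinite(Q[:,0])]
k=(np.hypot(Q[:,0]-465,Q[:,1]-112)<12); print('key z',k.sum(),np.median(Q[k],0))
S=Q[(np.hypot(Q[:,0]-570,Q[:,1]-28)<120)&(Q[:,2]>46)&(Q[:,2]<92)][::3]
print(fit_pan(S,[570,28,46,-.2,0,0],(8,5,3,3))); print(manip.read_state()['wrist_force'])
```

```text
key z 0 [nan nan nan]
(array([ 5.63251553e+02,  2.98651719e+01,  4.59323096e+01, -1.98162056e-01,
        2.23899423e-03,  8.27987754e-04]), np.int64(1742), np.float64(0.417257430926522))
[ 0.64090542 -0.3010861  -0.39757721]
  return _methods._mean(a, axis=axis, dtype=dtype,
  ret = um.true_divide(
```

View pics/w9.png

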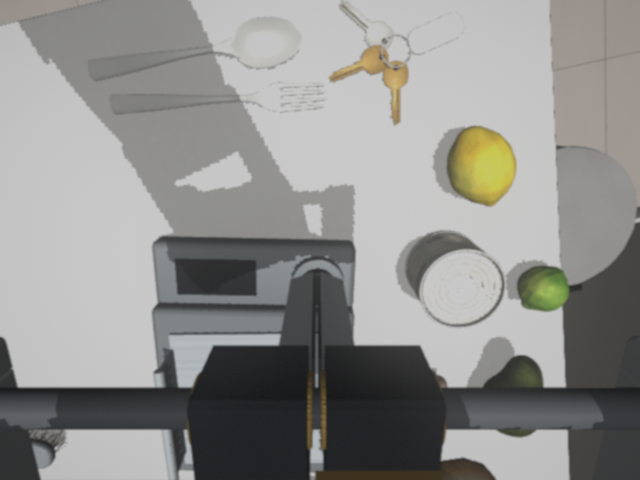

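The fingers hide the key in this view. The tin and the pan are unmoved. I check the key with the scene camera.

Run:
```python
from fit import *
for n in('scene','side'):
    a=np.load(f'/tmp/{n}P.npy').reshape(-1,3); b=cloud(snap(n)).reshape(-1,3)
    for p in(a,b):
        k=np.hypot(p[:,0]-464,p[:,1]-110)<12; g=np.hypot(p[:,0]-605,p[:,1]-135)<40; m=g&(p[:,2]>15); t=(np.hypot(p[:,0]-478,p[:,1]-192)<70)&(p[:,2]>50)&(p[:,1]>145)
        print(n,'key',np.nanpercentile(p[k,2],[50,90]).round(1),'garlic',np.median(p[m],0).round(1),'tin',np.median(p[t],0).round(1))
print(manip.read_state()['clock'])
```

```text
scene key [51.6 53.3] garlic [609.8 169.3  24.6] tin [485.  229.5  53. ]
scene key [51.3 53.2] garlic [596.4  98.4  59.3] tin [474.9 221.2  53.8]
side key [52.1 54.7] garlic [613.4 170.5  33.7] tin [486.2 227.9  53.8]
side key [51.7 54.9] garlic [597.6  99.5  57.7] tin [459.  204.7  57. ]
10.3
```

Run:
```python
from fit import *
w=cloud(snap('wrist')); print('wrist tin px',w[285,460],w[285,425],w[285,500])
c0=np.load('/tmp/w1.npz');P=np.load('/tmp/w1P.npy');print('before garlic',P[300,625],'tin edge',P[165,612],P[165,635])
for n in('scene','side'):
    a=np.load(f'/tmp/{n}P.npy').reshape(-1,3); b=cloud(snap(n)).reshape(-1,3)
    for p in(a,b):
        t=(p[:,0]>400)&(p[:,0]<540)&(p[:,1]>140)&(p[:,1]<300)&(p[:,2]>48)&(p[:,2]<66); g=(p[:,0]>565)&(p[:,0]<650)&(p[:,1]>112)&(p[:,1]<180)&(p[:,2]>15)&(p[:,2]<70)
        print(n,t.sum(),np.median(p[t],0).round(1),np.percentile(p[t],[2,98],axis=0).round(0).tolist(),'g',g.sum(),np.median(p[g],0).round(1))
```

```text
wrist tin px [487.72273108 236.67417081  55.39022491] [481.12630922 206.72462182  55.74220291] [495.04264797 270.80588815  55.42622553]
before garlic [608.7105334  186.54034794  39.58123172] tin edge [483.11377552 202.95479972  10.44318253] [479.68220347 202.71379152  38.92242248]
scene 415 [486.3 234.9  52.8] [[408.0, 199.0, 49.0], [524.0, 272.0, 57.0]] g 116 [609.7 172.5  27.9]
scene 407 [487.1 234.8  53.1] [[413.0, 198.0, 49.0], [524.0, 271.0, 56.0]] g 28 [599.5 177.5  27.4]
side 396 [488.  235.3  53.2] [[404.0, 198.0, 49.0], [522.0, 272.0, 58.0]] g 60 [619.2 176.5  33.2]
side 398 [487.9 234.2  53.5] [[404.0, 197.0, 49.0], [522.0, 273.0, 59.0]] g 44 [618.  176.3  35.1]
```

```bash
python3 -c "
from cell import workorder; print(workorder.sign_off())"
```

```text
the job is handed in; nothing more can be done
None
```

The pan sits flat over the pin, about 2° off square. The tare key was pressed to its stop and came back up, the tin and garlic did not move, the arm never went near the mug, and the job was handed in at about 10.5 s.

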